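# Put the lighter away and snap the gas starter shut

### The arm

A 6-joint arm with a two-finger parallel gripper is mounted at the origin on the work surface. World frame = base frame: x ahead of the robot, y to its left, z up, the work surface at z = 0. Lengths are in mm, angles in rad, forces in N, time in s.
With the tool pointing down it reaches from about 350 to 875 mm from the base axis. Payload 4.2 kg.
Tool frame: the origin (TCP) lies on the mounting face of the last link; the fingertips stand 173 mm ahead of it and the grasp point (between the pads) lies grip_point_offset ahead of it (grip_point_offset is the distance from the TCP to the grasp point, in mm); z points along the fingers, y is the line along which they close (so a half turn about z gives the same grasp; the last joint's range is limited). The gripper opens to 85 mm and grips with 20 to 120 N. Pads are 22 mm wide; open, the fingers measure 114 mm over their backs; the gripper's body (76 mm by 85 mm) begins 54 mm behind the grasp point. The pads swing forward as they close: fully open they stand 13 mm farther back than shut.
Start: joints at [1.431, 0.385, 0.008, 0, -1.194, -0.259], TCP at [242.662, 575.947, 404.712] pointing down, gripper open.
Joint ranges: [-3.14, 3.14], [-1.21, 2.06], [-1.07, 1.41], [-3.16, 2.05], [-2.99, -0.16], [-3.1, 3.1]. Speed limits (rad/s): [2.79, 2.79, 3.14, 3.14, 3.14, 3.14].

### API

Orientations are given as a unit quaternion [x, y, z, w].
In Python, from bench import read_state, get_image, job_done, recognise, place_of, grip_point_offset gives the robot as it stands. The module is installed in compiled form; this text tells all that it offers.
- The arm moves only by the tool carry_out, never from a script. Its arguments are lists of equal length, an entry for each row: "slide": the shift along the tool's x, y, z in m, a list of three; "roll": the turn about the tool's z in degrees; "claw": the finger opening in m, from 0 to 0.0854. A call has 1 to 8 rows; each row is the pose to reach, as a shift and turn from the pose commanded when the call began, along the tool's axes at that moment; what a row does not reach only later rows make up. A row lasts 1/8 s, in which the tool goes at most 62.5 mm and 10.7 degrees, less where a joint would pass 70% of its speed; a pose out of reach is approached as far as the arm can. A call with a gripper value outside its range is refused whole. The fingers move at their own pace and stop on an object; the grip force is fixed at half the most. Time passes only in rows, so rows that repeat a pose let the fingers close. It gives the time, the measured TCP pose, the force, the opening and the grip force at its end, in the units of the state.
- read_state(): the state, without advancing time (a new reading comes with each control period).
- get_image(name): name is "side" or "top"; returns a dict with "img" (400x640x3 uint8, red, green, blue), "z_map" (400x640 float32, mm along the optical axis (not along the pixel's ray), 0 where there is no reading), "mtx" (3x3 intrinsics, pixels), "k1" (the pictures are not rectified: a ray, as slopes to the right and down, at radius r is drawn at 1 + k1 r^2 times it, then the intrinsics apply), "world_from_camera" (4x4, takes a point from camera to world coordinates). Camera axes: x right, y up, looking along -z (the intrinsics and any distortion apply to the point x, -y, -z); pixel columns grow to the right and rows downward; lengths in mm; the calibration is good to about 2 mm. A picture is of the moment at which its call begins.
- job_done(): hands the job in; it is judged then, once.
Trained networks look in a picture, given as the dict that the camera call returned (one of the last four; its "shot" number tells which), for a name from the list of things; names that differ only in an ending like _2 or _b are one class to them, and where a whole thing is asked for, a point or a joint stands for the part that bears it (a point fixed in the world has none). Each returns a list of dicts, best first, with "conf" (0 to 1); they miss things now and then, are a little off and sometimes report something else, mostly with a low value. They report only what shows in the picture. A call takes as long as a camera call. They do not tell look-alikes from the thing itself.
- recognise(picture, thing): "at" ([column, row] in pixels, amid what is visible of it).
- place_of(picture, thing): "at" ([column, row] in pixels: a listed point, or the origin of a listed thing).
The state is a dict: "clock": time; "joints": joint angles; "joint_vel": joint speeds; "joint_efforts": joint torques, N m; "position": TCP position; "ee_rot": TCP orientation; "contact_force": force on the tool from outside, world axes, zero at the start; "wrist_torque": the same for the moment, N m; "gripper_width": finger opening in mm; "grasp_force": force on a finger pad.
Only numpy, scipy, OpenCV 4.12 (cv2) and the standard library are available. Lean on these libraries where they do the work, as an engineer would, in place of code of your own. Each camera call takes 0.05 s, during which the arm holds its last target. There are 200 camera calls.

### The job

The fire is lit and the children are coming into the quincho, so make the gas starter safe: lay the lighter in the open tool-box drawer and slide the drawer fully shut, then press the metal snap cap down onto the stud of the gas outlet until it clicks home. Keep pressing after the click so that the cap squashes the rubber seal well down, and finish while still holding it pressed; do not let go at the end. Leave the jar, the ramekins and the pepper mill where they are.

Things in the scene. Friction and masses are not known exactly. Their poses are not given: they have to be found in the camera images.
- lighter: Black plastic lighter lying on the ledge, 120 mm long, with a short steel nozzle. Origin at the middle of its length, on its underside; x along its length towards the nozzle, z up. The plastic body is 22 mm wide, 20 mm high and runs from x = -60 to +25 mm; the nozzle is 12 mm thick and runs on to x = +60 mm. About 60 g. Its button is fixed.
- toolbox: Grey painted tool box fixed to the ledge, 200 mm deep (x), 200 mm wide (y), 90 mm high, with one steel-fronted drawer; it may stand left or right. Origin at the centre of its underside; the drawer pulls out along its -x axis (towards the robot).
- toolbox_drawer0 (a joint): How far the drawer is pulled out, in m: 0 shut, 0.13 fully out. It starts 0.11 to 0.13 open. It slides with about 1 N of friction and stays where left.
- toolbox_drawer0_handle (a point): Middle of the drawer's bar handle: a steel bar 11 mm thick and 100 mm long along the box's y, 52 mm above the ledge, its axis 35 mm in front of the drawer's front plate. The top of the front plate is 78 mm above the ledge, the plate 15 mm thick. Axes parallel to the tool box's; moves with the drawer.
- drawer_floor (a point): Centre of the drawer's inner floor (22 mm above the ledge), moving with the drawer; axes parallel to the tool box's. The inside is 155 mm (x) by 158 mm (y), with walls 46 mm high above the floor. With the drawer pulled out by d, the part open from above runs from x = -77 mm to d - 84 mm; the rest is under the tool box's top.
- cap: Steel snap cap, a ribbed cup 40 mm across and 36 mm high, standing on the ledge with its open side down. Origin at the centre of its open lower rim, z up through its closed top. Inside it is 30 mm deep; its lip (lowest 6 mm) has a 25 mm bore, above it 32 mm. About 60 g.
- gas_outlet: Gas outlet fixed to the ledge, left or right: a steel valve block 90 x 70 mm, 47 mm high, carrying an upright brass stud on a 48 mm brass flange; a copper pipe runs back from the block along +x for 200 mm. Origin on the ledge under the pipe, 130 mm behind (+x of) the stud's axis.
- stud_foot (a point): Foot of the brass stud, on its axis, level with the top of the flange, 55 mm above the ledge; z up. The stud is 19 mm thick and 27 mm high, the last 5 mm tapering to 10 mm. A black rubber seal ring, 38 mm across and 4 mm thick, lies around the foot.
- stud_bumps (a point): Centre of the four sprung bumps around the stud, 16 mm above its foot, 30 mm across. Lowering the cap straight down, its lip meets them with the cap's origin 21 mm above the foot; pushing over them takes about 8 N, falling away from 17 mm; below 10 mm the bumps pull it down, and it clicks home at about 5 mm, then meets the seal at 4 mm.
- seal (a joint): How far the rubber seal ring around the stud's foot is squashed, in m: 0 free (its top 4 mm above the foot), 0.004 quite flat (the cap's rim then on the flange). It takes 2.5 N per mm and springs back when not pressed.
- jar: Bystander: closed glass jar with a red cap, 60 mm across, 95 mm high. Origin under its centre.
- ramekin_a: Bystander: white ceramic ramekin, 70 mm across, 40 mm high. Origin under its centre.
- ramekin_b: Bystander: the other white ramekin, same size. Origin under its centre.
- mill: Bystander: wooden pepper mill, 52 mm across, 140 mm high. Origin under its centre.
Mind the look-alikes: they are no part of the job. What is shaped like the lighter but pink or turquoise is not meant. There is more than one size of the cap; the one meant has the size given above.

How it is judged (in metres and radians):
On the way, in this order (a step that is already met when the one before it is completed fails the run):
1. the lighter lies in the drawer, let go (x of lighter in the frame of drawer_floor between -0.08 and 0.08 m and y of lighter in the frame of drawer_floor between -0.085 and 0.085 m and z of lighter in the frame of drawer_floor between -0.01 and 0.03 m and contact force between the fingers and lighter below 0.05 N), for 0.2 s.
2. the drawer is shut with the lighter in it (all of step 1 and value of joint toolbox_drawer0 below 0.006 m), for 0.2 s.
3. the cap has clicked home on the stud (z of cap in the frame of stud_foot between -0.004 and 0.007 m and horizontal distance between cap and stud_foot below 0.004 m and angle between cap's own z axis and vertical below 0.12 rad), for 0.2 s.
At the end, for the whole second after the job is handed in: The lighter lies in the drawer, the drawer is shut to within 6 mm, the cap sits snapped on the stud (rim less than 7 mm above the stud's foot, within 4 mm of its axis, upright within 7 degrees), and the robot is still pressing it so that the seal is squashed by more than 1.5 mm (all of step 2 and all of step 3 and value of joint seal above 0.0015 m and contact force between any of the fingers, the arm and cap above 2 N); the arm keeps its last pose, push and grip.
It fails at once if a bystander is shifted by more than 40 mm or tipped over (distance of any of jar, ramekin_a, ramekin_b, mill from where it was at the start of the episode above 0.04 m or angle between any of jar, ramekin_a, ramekin_b, mill's own z axis and vertical above 0.6 rad).
It also fails if it takes over 72 s, if anything falls off the work surface, if the arm or the gripper's body presses on something with over 40 N, if the wrist force passes 120 N, or if a joint passes its speed limit or range.

## Working session

There is one attempt and no reset: what is moved stays moved. The work goes in short steps, Python scripts to look and compute and a tool call to move; the robot and the scene stay as the last step left them, time stands still between calls to the robot, and variables do not carry over. Pictures are saved under pics/ and viewed, at most 10 in all, crops included, and the job is handed in when it is done.

Besides the shell and the picture viewer there is one more tool, called after "Emit:" by a JSON object that holds its "method" and its "body", one argument or row to a line. carry_out: Moves the arm, as the interface text tells. Its arguments: {"type":"object","properties":{"slide":{"type":"array"},"roll":{"type":"array"},"claw":{"type":"array"}},"required":["slide","roll","claw"]}

```bash
mkdir -p pics; cat > h.py <<'E'
import numpy as np, cv2
from bench import *
def ray(p,uv):
    K=p["mtx"]; d=np.array([(uv[0]-K[0][2])/K[0][0],(uv[1]-K[1][2])/K[1][1]]); s=d.copy()
    for _ in range(20): s=d/(1+p["k1"]*(s@s))
    return s
def at_depth(p,uv,z):
    s=ray(p,uv); T=np.array(p["world_from_camera"]); return (T@[s[0]*z,-s[1]*z,-z,1])[:3]
def at_h(p,uv,h):
    s=ray(p,uv); T=np.array(p["world_from_camera"]); d=T[:3,:3]@[s[0],-s[1],-1]; o=T[:3,3]; return o+d*(h-o[2])/d[2]
def proj(p,X):
    T=np.linalg.inv(np.array(p["world_from_camera"])); c=T@[*X,1]; s=np.array([c[0],-c[1]])/-c[2]; s=s*(1+p["k1"]*(s@s)); K=p["mtx"]
    return np.array([s[0]*K[0][0]+K[0][2], s[1]*K[1][1]+K[1][2]])
def depth(p,uv):
    u,v=[int(round(a)) for a in uv]; w=np.asarray(p["z_map"])[max(v-1,0):v+2,max(u-1,0):u+2]; w=w[w>0]; return float(np.median(w)) if w.size else 0
def save(p,n,box=None,k=1):
    i=p["img"][:,:,::-1]
    if box: i=i[box[1]:box[3],box[0]:box[2]]
    cv2.imwrite("pics/"+n,cv2.resize(i,None,fx=k,fy=k,interpolation=cv2.INTER_CUBIC))
E
python3 - <<'E'
from h import *
print(grip_point_offset, read_state())
for n in("top","side"):
    p=get_image(n); save(p,n+"0.png"); print(n,np.round(p["world_from_camera"],3).tolist(),p["k1"],p["mtx"])
    for t in["lighter","toolbox","toolbox_drawer0_handle","drawer_floor","cap","stud_foot","stud_bumps","gas_outlet","jar","ramekin_a","mill"]:
        for f in(recognise,place_of):
            if f is recognise and t not in("lighter","cap"):continue
            for d in f(p,t)[:4]:
                z=depth(p,d["at"]); print(t,f.__name__[:3],round(d["conf"],2),np.round(d["at"]),np.round(at_depth(p,d["at"],z)) if z else None)
E
```

```text
154.70000000000002 {'clock': 0.0, 'joints': array([ 1.43060509e+00,  3.85539365e-01,  6.58068183e-03, -5.18447221e-04,
       -1.19399638e+00, -2.58605083e-01]), 'joint_vel': array([-9.04982261e-05,  6.40610038e-04, -3.45690219e-04, -4.33957457e-04,
        4.70496024e-04,  4.81183976e-04]), 'joint_efforts': array([-2.46787513e-04, -3.92288017e+01,  1.88393247e+01,  4.18604672e+00,
       -4.69003542e-03,  1.33538612e-05]), 'position': array([242.5727311 , 575.76354363, 403.61099059]), 'ee_rot': array([ 9.80166420e-01, -1.98173073e-01, -1.76644383e-04,  1.09173136e-03]), 'contact_force': array([-0.48591589,  0.22415669,  0.16175896]), 'wrist_torque': array([-0.03309668,  0.0139707 ,  0.04718861]), 'grasp_force': 0.0, 'gripper_width': 85.53848114695336}
top [[-0.021, 0.986, -0.165, 374.098], [-1.0, -0.02, 0.003, -0.693], [-0.0, 0.165, 0.986, 1166.58], [0.0, 0.0, 0.0, 1.0]] -0.07042032563564624 [[428.93093289   0.         317.46401888]
 [  0.         428.93093289 196.9316253 ]
 [  0.           0.           1.        ]]
lighter cal 0.83 [345. 204.] [545. -78.  18.]
lighter cal 0.83 [272
[... 1782 characters left out ...]
p cal 0.81 [243. 263.] [407. -57.  25.]
cap cal 0.58 [368. 308.] [ 595. -251.   54.]
cap cal 0.66 [268. 243.] [469. -16.  23.]
cap cal 0.63 [359. 297.] [ 593. -218.   45.]
cap cal 0.48 [244. 265.] [408. -62.  24.]
cap cal 0.41 [355. 309.] [ 569. -251.   63.]
stud_foot cal 0.68 [356. 312.] [ 570. -253.   57.]
stud_bumps cal 0.91 [356. 301.] [ 570. -246.   80.]
gas_outlet cal 0.68 [415. 302.] [ 704. -240.   10.]
gas_outlet cal 0.29 [239. 156.] [463. 282.  56.]
jar cal 0.67 [394. 264.] [ 697. -160.   34.]
ramekin_a cal 0.87 [386. 233.] [723. -70.  28.]
ramekin_a cal 0.59 [368. 206.] [721.  21.  31.]
ramekin_a cal 0.49 [356. 300.] [ 572. -244.   80.]
mill cal 0.87 [416. 358.] [ 635. -357.   42.]
```

```bash
python3 - <<'E'
from h import *
p=get_image("top"); save(p,"crop1.png",(160,110,460,290),2.6)
E
```

```text
(no output)
```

View pics/crop1.png

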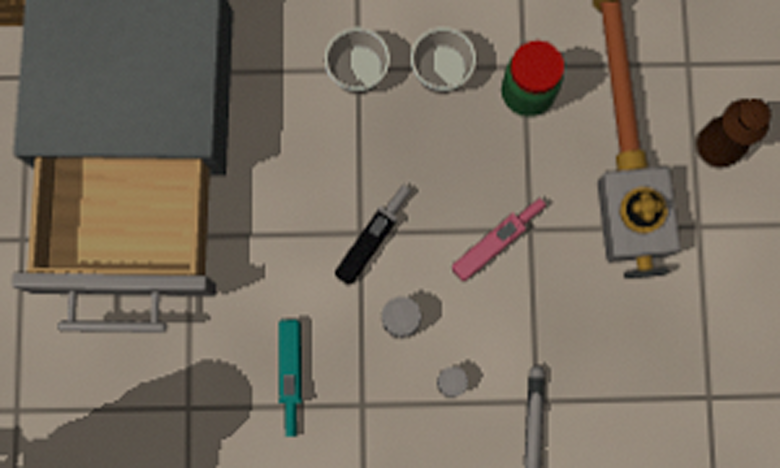

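View pics/side0.png

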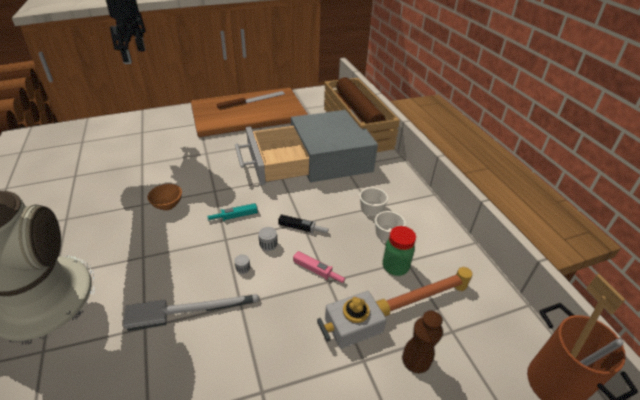

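Top view, crop scale 2.6 from (160,110): there are three lighters. The black one is at about (304,202), the pink at (353,201) and the turquoise at (272,254). Black is the one meant. There are two caps: a large one at (315,231), 36 mm high, and a small one at (334,256), 26 mm high. The large one should be meant, so I'll measure both now.

```bash
cat > m.py <<'E'
from h import *
def cloud(p):
    z=np.asarray(p["z_map"]); T=np.array(p["world_from_camera"]);K=p["mtx"]
    v,u=np.mgrid[0:400,0:640]; uv=np.stack([u,v],-1).reshape(-1,1,2).astype(np.float64)
    s=cv2.undistortPoints(uv,np.array(K),np.array([p["k1"],0,0,0.])).reshape(400,640,2)
    # iterate own model exact
    c=np.stack([s[...,0]*z,-s[...,1]*z,-z,np.ones_like(z)],-1); w=(c@T.T)[...,:3]; w[z<=0]=np.nan; return w
def sel(w,x,y,zlo,zhi,r):
    return w[(np.hypot(w[...,0]-x,w[...,1]-y)<r)&(w[...,2]>zlo)&(w[...,2]<zhi)]
E
python3 - <<'E'
from m import *
for n in("top","side"):
    p=get_image(n); w=cloud(p); print(n)
    for nm,x,y,zl,zh,r in[("lighter",553,28,7,30,75),("capL",475,0,30,42,30),("capS",405,-42,20,32,25),("stud",570,-243,72,95,25),("seal/fl",570,-243,52,66,30)]:
        q=sel(w,x,y,zl,zh,r)
        if len(q)<5: print(nm,len(q)); continue
        rr=cv2.minAreaRect(q[:,:2].astype(np.float32)); print(nm,len(q),"mean",q.mean(0).round(1),"rect",np.round(rr[0],1),np.round(rr[1],1),round(rr[2],1),"z",np.percentile(q[:,2],[5,50,95]).round(1))
        if nm=="lighter":
            vx,vy,_,_=cv2.fitLine(q[:,:2].astype(np.float32),cv2.DIST_L2,0,.01,.01).ravel(); print("yaw",np.degrees(np.arctan2(vy,vx)), )
    q=sel(w,690,270,84,96,180); rr=cv2.minAreaRect(q[:,:2].astype(np.float32)); print("boxtop",rr,len(q))
    q=sel(w,470,295,45,60,65); q=q[q[:,0]<485]; vx,vy,_,_=cv2.fitLine(q[:,:2].astype(np.float32),cv2.DIST_HUBER,0,.01,.01).ravel(); print("handle",q.mean(0),np.degrees(np.arctan2(vy,vx)),np.ptp(q,axis=0))
    q=sel(w,505,295,73,83,110); q=q[q[:,0]<540]; vx,vy,_,_=cv2.fitLine(q[:,:2].astype(np.float32),cv2.DIST_HUBER,0,.01,.01).ravel(); print("plate",q.mean(0),np.degrees(np.arctan2(vy,vx)),np.ptp(q,axis=0))
    if n=="top": save(p,"crop2.png",(285,180,375,275),6)
    print([ (d["conf"],at_h(p,d["at"],71).round(1)) for d in place_of(p,"stud_bumps")])
s=read_state()
from scipy.spatial.transform import Rotation as R
print(R.from_quat(s["ee_rot"]).as_matrix().round(3))
E
```

```text
top
lighter 319 mean [555.6  36.7  18.1] rect [557.   29.7] [ 52.2 116.8] 39.0 z [12.1 18.6 23. ]
yaw -36.280193
capL 177 mean [472.4   6.8  35.6] rect [471.9   6.6] [37.  37.4] 88.9 z [31.5 35.6 39.2]
capS 106 mean [405.5 -43.7  27.1] rect [405.6 -43.5] [29.1 26.3] 88.7 z [23.3 27.  30.9]
stud 67 mean [ 573.8 -241.5   77.2] rect [ 574.1 -242.3] [21.8 23.4] 48.1 z [73.  76.8 81.9]
seal/fl 165 mean [ 572.8 -239.7   56.6] rect [ 573.6 -242.1] [46.1 45.8] 71.6 z [53.1 56.3 61.3]
boxtop ((749.4332275390625, 300.0743408203125), (224.81089782714844, 238.63229370117188), 88.30255126953125) 5135
handle [467.56484772 293.81857444  55.69811187] 87.18138 [ 25.23318006 108.81577484  11.19192502]
plate [508.3563092  296.05096385  77.23881395] 88.23352 [ 19.07505521 193.6944457    9.72319085]
[(0.65, array([ 568.8, -238. ,   71. ])), (0.62, array([ 635. , -317.5,   71. ]))]
side
lighter 419 mean [554.4  29.3  15.7] rect [549.6  31.1] [123.4  80.8] 0.2 z [ 8.9 16.5 20.6]
yaw -31.821884
capL 215 mean [472.3   1.5  34.2] rect [472.7   2.7] [40.3 37.1] 75.4 z [31.  34.4 36.1]
capS 156 mean [404.4 -49.1  25.2] rect [404.6 -47.2] [29.2 30.9] 12.4 z [21.6 25.6 27.4]
stud 130 mean [ 573.2 -247.9   76.6] rect [ 574.3 -245.8] [24.2 22. ] 47.4 z [72.4 76.1 81.4]
seal/fl 320 mean [ 570.  -251.5   56.1] rect [ 572.4 -246.6] [42.6 45.6] 58.2 z [52.6 55.9 59.4]
boxtop ((751.1461791992188, 294.59344482421875), (224.7882080078125, 238.28097534179688), 88.31916809082031) 2780
handle [467.73959601 287.27490912  53.70221612] 88.33311 [ 25.74434356 106.42698328  10.64815647]
plate [507.17807505 284.29083732  75.66855643] 88.22111 [ 19.85238181 192.08810532   5.78762909]
[(0.95, array([ 573.7, -240.5,   71. ])), (0.73, array([576.5, 220.3,  71. ]))]
[[ 0.922 -0.388 -0.   ]
 [-0.388 -0.922  0.   ]
 [-0.    -0.    -1.   ]]
```

View pics/crop2.png

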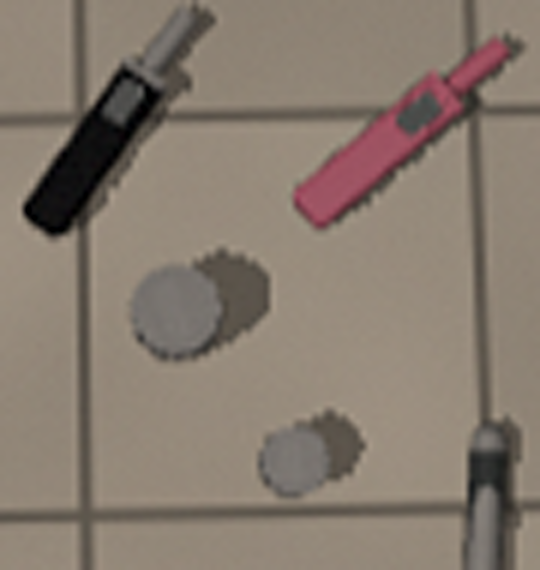

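The black lighter runs from its tail at (292,217) to its nozzle at (317,182). The large cap at (315,231) measures about 38–40 mm across and 36 mm high, against 29 x 26 mm for the small one, so the large cap is meant. Next is the lighter's axis.

```bash
python3 - <<'E'
from m import *
for n in("top","side"):
    p=get_image(n); w=cloud(p); hsv=cv2.cvtColor(p["img"],cv2.COLOR_RGB2HSV)
    m=(hsv[...,2]<60)&(np.hypot(w[...,0]-545,w[...,1]-38)<75)&(w[...,2]>12)&(w[...,2]<26)
    k,l,st,c=cv2.connectedComponentsWithStats(m.astype(np.uint8)); i=1+st[1:,4].argmax(); q=w[l==i]
    rr=cv2.minAreaRect(q[:,:2].astype(np.float32)); vx,vy,_,_=cv2.fitLine(q[:,:2].astype(np.float32),cv2.DIST_L2,0,.01,.01).ravel()
    print(n,len(q),q.mean(0).round(1),rr,np.degrees(np.arctan2(vy,vx)))
    if n=="top": print(at_h(p,(292.5,216),20),at_h(p,(317,181.7),16))
E
```

```text
top 201 [541.9  46.6  19.2] ((545.358642578125, 44.53132247924805), (21.056190490722656, 80.24276733398438), 54.071353912353516) -36.043816
[514.82655934  63.75877445  20.        ] [608.38511424  -4.10384475  16.        ]
side 185 [541.1  38.1  17. ] ((545.7489013671875, 38.238582611083984), (18.73012924194336, 75.88575744628906), 53.95835876464844) -39.439407
```

Emit:
{"method": "carry_out", "body": {
  "slide": [
    [0.492,0.376,0.12],
    [0.492,0.376,0.12],
    [0.492,0.376,0.12],
    [0.492,0.376,0.12],
    [0.492,0.376,0.12],
    [0.492,0.376,0.12],
    [0.492,0.376,0.12],
    [0.492,0.376,0.12]
  ],
  "roll": [13.2,13.2,13.2,13.2,13.2,13.2,13.2,13.2],
  "claw": [0.06,0.06,0.06,0.06,0.06,0.06,0.06,0.06]
}}

```text
clock: 2.75
position: [487.1, 148.2, 309.7]
ee_rot: [0.951, -0.309, 0.0, -0.0]
contact_force: [-0.2, 0.2, -0.1]
gripper_width: 60.2
grasp_force: 0.0
```

```bash
cat > t.py <<'E'
import sys
from h import *
from scipy.spatial.transform import Rotation as R
s=read_state(); M=R.from_quat(s["ee_rot"]).as_matrix()
print("t",round(s["clock"],2),"pos",s["position"].round(1),"xang",round(np.degrees(np.arctan2(M[1,0],M[0,0])),2),"tilt",M[2].round(3),"F",s["contact_force"].round(1),"w",round(s["gripper_width"],1),"gf",round(s["grasp_force"],1),"gpo",grip_point_offset)
if len(sys.argv)>3:
    d=np.array(list(map(float,sys.argv[1:4])))-s["position"]; print("tool shift mm",(M.T@d).round(1))
E
python3 t.py 550 39 285
```

```text
t 2.75 pos [487.1 148.2 309.7] xang -36.01 tilt [ 0.001 -0.001 -1.   ] F [-0.2  0.2 -0.1] w 60.2 gf 0.0 gpo 154.70000000000002
tool shift mm [115.   51.4  24.7]
```

Emit:
{"method": "carry_out", "body": {
  "slide": [
    [0.115,0.0515,0.055],
    [0.115,0.0515,0.055],
    [0.115,0.0515,0.055],
    [0.115,0.0515,0.055]
  ],
  "roll": [0,0,0,0],
  "claw": [0.055,0.055,0.055,0.055]
}}

```text
clock: 3.25
position: [549.2, 40.0, 254.2]
ee_rot: [0.951, -0.31, -0.0, 0.0]
contact_force: [0.1, -0.0, -0.1]
gripper_width: 55.0
grasp_force: 0.0
```

```bash
python3 t.py 550 39 178; python3 - <<'E'
from h import *
p=get_image("side"); save(p,"s1.png",(230,130,390,290),3.6)
E
```

```text
t 3.25 pos [549.2  40.  254.2] xang -36.14 tilt [-0.     0.001 -1.   ] F [ 0.1 -0.  -0.1] w 55.0 gf 0.0 gpo 154.70000000000002
tool shift mm [ 1.2  0.3 76.2]
```

View pics/s1.png

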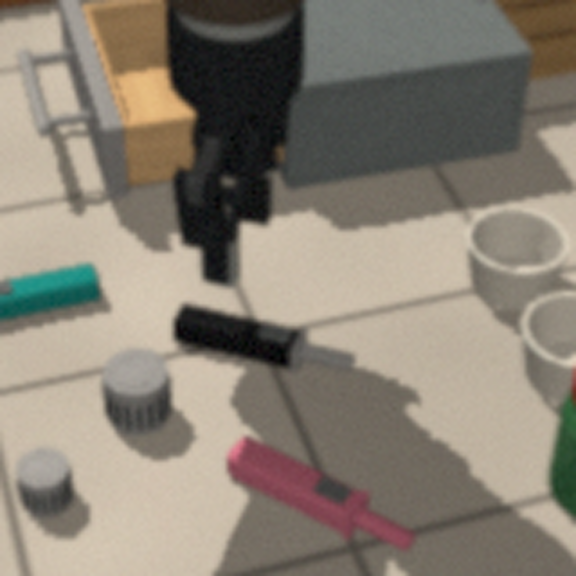

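The black lighter lies below the open fingers at crop (240,335), which is about (297,223) in the side picture. I'm descending now.

Emit:
{"method": "carry_out", "body": {
  "slide": [
    [0.001,0,0.05],
    [0.001,0,0.076],
    [0.001,0,0.076],
    [0.001,0,0.076],
    [0.001,0,0.076],
    [0.001,0,0.076],
    [0.001,0,0.076],
    [0.001,0,0.076]
  ],
  "roll": [0,0,0,0,0,0,0,0],
  "claw": [0.055,0.055,0.055,0.015,0.015,0.015,0.015,0.015]
}}

```text
clock: 4.3
position: [550.5, 40.6, 180.7]
ee_rot: [0.951, -0.309, 0.002, -0.001]
contact_force: [-1.4, 3.3, 6.2]
gripper_width: 20.2
grasp_force: 61.1
```

Emit:
{"method": "carry_out", "body": {
  "slide": [
    [0,0,-0.06],
    [0,0,-0.12],
    [0,0,-0.12],
    [0,0,-0.12]
  ],
  "roll": [0,0,0,0],
  "claw": [0.015,0.015,0.015,0.015]
}}

```text
clock: 4.8
position: [549.2, 39.7, 298.8]
ee_rot: [0.951, -0.31, 0.0, -0.0]
contact_force: [-0.8, 0.9, -0.8]
gripper_width: 20.2
grasp_force: 60.3
```

Emit:
{"method": "carry_out", "body": {
  "slide": [
    [-0.139,-0.225,0],
    [-0.139,-0.225,0],
    [-0.139,-0.225,0],
    [-0.139,-0.225,0],
    [-0.139,-0.225,0],
    [-0.139,-0.225,0],
    [-0.139,-0.225,0],
    [-0.139,-0.225,0]
  ],
  "roll": [55.7,55.7,55.7,55.7,55.7,55.7,55.7,55.7],
  "claw": [0.015,0.015,0.015,0.015,0.015,0.015,0.015,0.015]
}}

```text
clock: 5.8
position: [569.7, 303.2, 297.4]
ee_rot: [-0.696, 0.718, 0.0, -0.001]
contact_force: [0.3, -0.1, 0.2]
gripper_width: 20.3
grasp_force: 60.3
```

```bash
python3 t.py 569.4 303.7 206; python3 - <<'E'
from h import *
p=get_image("top"); save(p,"t1.png",(150,120,290,260),4)
E
```

```text
t 5.8 pos [569.7 303.2 297.4] xang -91.74 tilt [ 0.001  0.002 -1.   ] F [ 0.3 -0.1  0.2] w 20.3 gf 60.3 gpo 154.70000000000002
tool shift mm [-0.6  0.2 91.4]
```

View pics/t1.png

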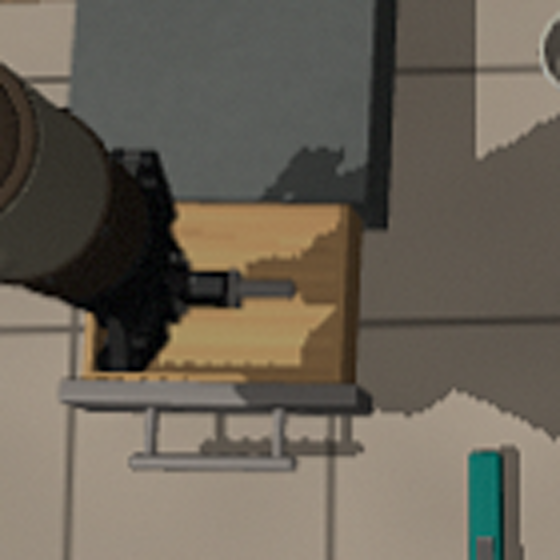

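The lighter is held crosswise over the open drawer, with its nozzle tip at about (224,192) and clear of the walls. I'll lower it and let go.

Emit:
{"method": "carry_out", "body": {
  "slide": [
    [0,0,0.05],
    [0,0,0.08],
    [0,0,0.091],
    [0,0,0.091],
    [0,0,0.091],
    [0,0,0.091],
    [0,0,0.091]
  ],
  "roll": [0,0,0,0,0,0,0],
  "claw": [0.015,0.015,0.015,0.015,0.045,0.045,0.045]
}}

```text
clock: 6.72
position: [570.0, 303.8, 208.6]
ee_rot: [-0.696, 0.718, -0.0, 0.001]
contact_force: [0.1, 0.0, -0.6]
gripper_width: 45.2
grasp_force: 0.0
```

Emit:
{"method": "carry_out", "body": {
  "slide": [
    [0,0,-0.04],
    [0,0,-0.1],
    [0,0,-0.1],
    [0,0,-0.1]
  ],
  "roll": [0,0,0,0],
  "claw": [0.045,0.045,0.045,0.045]
}}

```text
clock: 7.22
position: [569.5, 303.4, 307.9]
ee_rot: [-0.696, 0.718, 0.0, 0.0]
contact_force: [0.9, 0.3, 0.4]
gripper_width: 45.1
grasp_force: 0.0
```

Emit:
{"method": "carry_out", "body": {
  "slide": [
    [0.017,0.154,0],
    [0.017,0.154,0],
    [0.017,0.154,0],
    [0.017,0.154,0.05],
    [0.017,0.154,0.097],
    [0.017,0.154,0.097],
    [0.017,0.154,0.097]
  ],
  "roll": [0,0,0,0,0,0,0],
  "claw": [0,0,0,0,0,0,0]
}}

```text
clock: 8.1
position: [415.8, 291.7, 211.2]
ee_rot: [-0.696, 0.718, -0.0, 0.0]
contact_force: [-0.6, 0.6, 0.7]
gripper_width: -0.4
grasp_force: 0.0
```

```bash
python3 t.py 468 290 211; python3 - <<'E'
from m import *
p=get_image("top"); save(p,"t2.png",(150,120,290,260),4)
for t in("lighter","toolbox_drawer0_handle","drawer_floor"):
    for d in place_of(p,t)[:3]: print(t,round(d["conf"],2),at_h(p,d["at"],52 if "handle" in t else 22).round(1),np.round(d["at"]))
E
```

```text
t 8.1 pos [415.8 291.7 211.2] xang -91.72 tilt [-0.    -0.001 -1.   ] F [-0.6  0.6  0.7] w -0.4 gf 0.0 gpo 154.70000000000002
tool shift mm [  0.2 -52.2   0.2]
lighter 0.84 [546.7 -92.2  22. ] [350. 203.]
lighter 0.62 [571.8 288.1  22. ] [210. 197.]
lighter 0.52 [406.9 110.   22. ] [276. 257.]
toolbox_drawer0_handle 0.8 [466.8 294.4  52. ] [204. 234.]
drawer_floor 0.7 [601.1 298.6  22. ] [206. 186.]
```

View pics/t2.png

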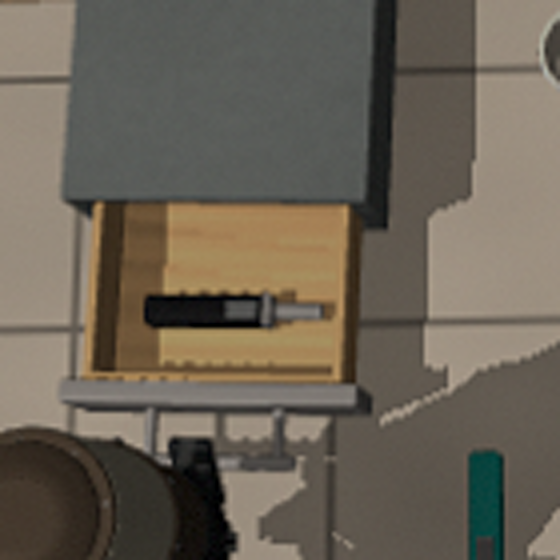

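The lighter lies flat in the drawer, from (187,198) to (231,198), and the closed fingers stand in front of the handle. Pushing now.

Emit:
{"method": "carry_out", "body": {
  "slide": [
    [0,-0.025,0],
    [0,-0.045,0],
    [0,-0.065,0],
    [0,-0.085,0],
    [0,-0.105,0],
    [0,-0.12,0],
    [0,-0.13,0],
    [0,-0.135,0]
  ],
  "roll": [0,0,0,0,0,0,0,0],
  "claw": [0,0,0,0,0,0,0,0]
}}

```text
clock: 9.3
position: [550.6, 287.2, 210.7]
ee_rot: [-0.696, 0.718, 0.0, 0.0]
contact_force: [-1.1, -0.1, 1.0]
gripper_width: 0.1
grasp_force: 0.6
```

Emit:
{"method": "carry_out", "body": {
  "slide": [
    [0,-0.004,0],
    [0,-0.008,0],
    [0,-0.011,0],
    [0,-0.011,0]
  ],
  "roll": [0,0,0,0],
  "claw": [0,0,0,0]
}}

```text
clock: 9.8
position: [561.6, 287.0, 210.6]
ee_rot: [-0.696, 0.718, -0.0, 0.0]
contact_force: [0.2, -0.1, -0.5]
gripper_width: 0.0
grasp_force: 0.0
```

Emit:
{"method": "carry_out", "body": {
  "slide": [
    [0,-0.004,0],
    [0,-0.008,0],
    [0,-0.01,0],
    [0,-0.01,0]
  ],
  "roll": [0,0,0,0],
  "claw": [0,0,0,0]
}}

```text
clock: 10.3
position: [567.4, 287.1, 210.4]
ee_rot: [-0.696, 0.718, 0.003, -0.005]
contact_force: [-18.5, 5.1, 10.6]
gripper_width: 0.0
grasp_force: 9.5
```

```bash
python3 t.py; python3 - <<'E'
from m import *
for n in("top","side"):
    p=get_image(n); w=cloud(p)
    for d in place_of(p,"toolbox_drawer0_handle")[:2]: print(n,round(d["conf"],2),at_h(p,d["at"],52).round(1),np.round(d["at"]))
    q=w[(w[...,2]>73)&(w[...,2]<82)&(w[...,0]>540)&(w[...,0]<680)&(w[...,1]>200)&(w[...,1]<270)]; print(len(q),np.percentile(q[:,0],[5,50,95]) if len(q) else 0)
    q=w[(w[...,2]>86)&(w[...,2]<96)&(w[...,0]>560)&(w[...,0]<830)&(w[...,1]>200)&(w[...,1]<390)]; print(np.percentile(q[:,0],[.5,1,5]))
    save(p,n+"3.png",(150,120,330,260) if n=="top" else (220,80,400,220),3)
E
```

```text
t 10.3 pos [567.4 287.1 210.4] xang -91.76 tilt [ 0.004  0.011 -1.   ] F [-18.5   5.1  10.6] w 0.0 gf 9.5 gpo 154.70000000000002
top 0.85 [585.7 301.5  52. ] [202. 190.]
162 [614.58269972 622.18738641 629.34647309]
[630.15515439 632.36279961 643.06432931]
side 0.69 [584.5 298.1  52. ] [282. 146.]
98 [616.08955323 623.78707203 631.99829879]
[569.05508027 581.48303021 635.78885956]
```

View pics/side3.png

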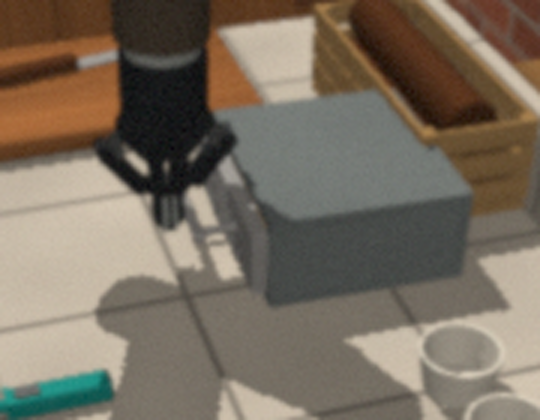

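The drawer front now stands flush against the box, with its plate at x 615–630 and the box edge at 630. The fingers press at 18 N, so it is shut. Next I'll back off and go to the cap.

Emit:
{"method": "carry_out", "body": {
  "slide": [
    [0,0.03,0],
    [0,0.05,0],
    [0,0.05,-0.06],
    [0,0.05,-0.12]
  ],
  "roll": [0,0,0,0],
  "claw": [0,0,0,0]
}}

```text
clock: 11.0
position: [521.3, 288.3, 331.7]
ee_rot: [-0.697, 0.718, -0.0, -0.001]
contact_force: [0.7, 0.8, 0.2]
gripper_width: -0.4
grasp_force: 0.0
```

```bash
python3 t.py 472.3 4.6 250; python3 - <<'E'
from m import *
for n in("top","side"):
    p=get_image(n); w=cloud(p)
    q=sel(w,472,4,30,42,30); rr=cv2.minAreaRect(q[:,:2].astype(np.float32)); print(n,len(q),np.round(rr[0],1),np.round(rr[1],1))
    for d in place_of(p,"toolbox_drawer0_handle")[:1]: print(at_h(p,d["at"],52).round(1))
E
```

```text
t 11.0 pos [521.3 288.3 331.7] xang -91.7 tilt [ 0.001  0.    -1.   ] F [0.7 0.8 0.2] w -0.4 gf 0.0 gpo 154.70000000000002
tool shift mm [284.9  40.6  82.1]
top 178 [472.    6.6] [37.  37.4]
[585.5 307.2  52. ]
side 210 [472.7   2.9] [42.1 37. ]
[582.8 282.1  52. ]
```

Emit:
{"method": "carry_out", "body": {
  "slide": [
    [0.285,0.04,0.04],
    [0.285,0.04,0.04],
    [0.285,0.04,0.06],
    [0.285,0.04,0.08],
    [0.285,0.04,0.08],
    [0.285,0.04,0.08],
    [0.285,0.04,0.08],
    [0.285,0.04,0.08]
  ],
  "roll": [-91.7,-91.7,-91.7,-91.7,-91.7,-91.7,-91.7,-91.7],
  "claw": [0.07,0.07,0.07,0.07,0.07,0.07,0.07,0.07]
}}

```text
clock: 12.2
position: [472.2, 3.9, 249.1]
ee_rot: [0.999, -0.053, -0.002, 0.001]
contact_force: [-0.6, -0.1, -0.1]
gripper_width: 70.0
grasp_force: 0.0
```

```bash
python3 t.py 472.3 4.6 181
```

```text
t 12.2 pos [472.2   3.9 249.1] xang -6.12 tilt [-0.003  0.001 -1.   ] F [-0.6 -0.1 -0.1] w 70.0 gf 0.0 gpo 154.70000000000002
tool shift mm [ 0.2 -0.8 68.1]
```

Emit:
{"method": "carry_out", "body": {
  "slide": [
    [0,0,0.04],
    [0,0,0.068],
    [0,0,0.068],
    [0,0,0.068],
    [0,0,0.068],
    [0,0,0.068],
    [0,0,0.068],
    [0,0,0.068]
  ],
  "roll": [0,0,0,0,0,0,0,0],
  "claw": [0.07,0.07,0.07,0.033,0.033,0.033,0.033,0.033]
}}

```text
clock: 13.2
position: [473.1, 4.6, 183.8]
ee_rot: [0.998, -0.056, 0.001, -0.0]
contact_force: [-1.0, 0.1, 6.5]
gripper_width: 38.2
grasp_force: 60.8
```

```bash
python3 t.py 472.3 4.6 320
```

```text
t 13.2 pos [473.1   4.6 183.8] xang -6.39 tilt [ 0.002 -0.001 -1.   ] F [-1.   0.1  6.5] w 38.2 gf 60.8 gpo 154.70000000000002
tool shift mm [  -0.5    0.  -136.2]
```

Emit:
{"method": "carry_out", "body": {
  "slide": [
    [0,0,-0.06],
    [0.02,0.03,-0.11],
    [0.129,0.236,-0.11],
    [0.129,0.236,-0.11],
    [0.129,0.236,-0.11],
    [0.129,0.236,-0.11],
    [0.129,0.236,-0.11],
    [0.129,0.236,-0.11]
  ],
  "roll": [0,0,0,0,0,0,0,0],
  "claw": [0.033,0.033,0.033,0.033,0.033,0.033,0.033,0.033]
}}

```text
clock: 14.2
position: [573.9, -244.3, 292.0]
ee_rot: [0.998, -0.056, -0.001, -0.0]
contact_force: [-0.5, 0.1, -1.0]
gripper_width: 38.1
grasp_force: 60.7
```

```bash
python3 t.py 574.9 -244.1 270; python3 - <<'E'
from h import *
p=get_image("side"); save(p,"s4.png",(290,200,430,340),4)
q=get_image("top"); save(q,"t4.png",(340,130,480,270),4)
for a in(p,q):
  for t in("cap","stud_foot","stud_bumps"):
    for d in place_of(a,t)[:2]: print(t,d["conf"],np.round(d["at"],1))
E
```

```text
t 14.2 pos [ 573.9 -244.3  292. ] xang -6.45 tilt [-0.001 -0.001 -1.   ] F [-0.5  0.1 -1. ] w 38.1 gf 60.7 gpo 154.70000000000002
tool shift mm [ 1.  -0.3 22. ]
cap 0.73 [245.3 269.1]
cap 0.58 [357.7 293.1]
stud_foot 0.7 [355.8 309.7]
stud_bumps 0.72 [354.9 301. ]
cap 0.66 [409.7 183.6]
stud_foot 0.96 [410.7 190.3]
stud_bumps 0.62 [408.1 191.2]
```

View pics/s4.png

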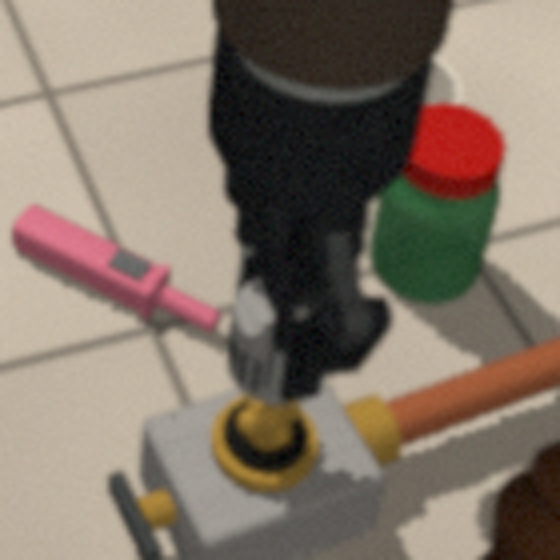

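The cap is held upright, with its visible left half at about (354,283), above the stud at about (356,302). I'll lower it in stages and watch the force.

Emit:
{"method": "carry_out", "body": {
  "slide": [
    [0.0007,0,0.015],
    [0.0007,0,0.025],
    [0.0007,0,0.03],
    [0.0007,0,0.03]
  ],
  "roll": [0,0,0,0],
  "claw": [0.033,0.033,0.033,0.033]
}}

```text
clock: 15.1
position: [575.1, -244.6, 261.7]
ee_rot: [0.998, -0.056, -0.001, -0.0]
contact_force: [0.2, 0.6, -0.8]
gripper_width: 38.3
grasp_force: 60.7
```

Rim is about 4 mm below the stud's top and there is no force on the tool.

Emit:
{"method": "carry_out", "body": {
  "slide": [
    [0,0,0.003],
    [0,0,0.006],
    [0,0,0.009],
    [0,0,0.009]
  ],
  "roll": [0,0,0,0],
  "claw": [0.033,0.033,0.033,0.033]
}}

```text
clock: 15.6
position: [575.1, -244.2, 254.3]
ee_rot: [0.998, -0.056, 0.0, -0.0]
contact_force: [-0.9, 2.8, 1.9]
gripper_width: 38.3
grasp_force: 61.1
```

Emit:
{"method": "carry_out", "body": {
  "slide": [
    [0,0,0.003],
    [0,0,0.006],
    [0,0,0.006]
  ],
  "roll": [0,0,0],
  "claw": [0.033,0.033,0.033]
}}

```text
clock: 15.98
position: [574.9, -244.3, 245.3]
ee_rot: [0.998, -0.056, -0.001, -0.001]
contact_force: [1.4, 1.2, -7.7]
gripper_width: 38.3
grasp_force: 60.9
```

Emit:
{"method": "carry_out", "body": {
  "slide": [
    [0,0,0.003],
    [0,0,0.006],
    [0,0,0.006]
  ],
  "roll": [0,0,0],
  "claw": [0.033,0.033,0.033]
}}

```text
clock: 16.35
position: [575.3, -244.9, 242.2]
ee_rot: [0.998, -0.056, 0.0, 0.0]
contact_force: [-0.2, 0.4, 1.0]
gripper_width: 38.0
grasp_force: 61.8
```

It snapped over: the force went to -7.7 N and then turned positive. Now to squash the seal.

Emit:
{"method": "carry_out", "body": {
  "slide": [
    [0,0,0.002],
    [0,0,0.004],
    [0,0,0.005],
    [0,0,0.005]
  ],
  "roll": [0,0,0,0],
  "claw": [0.033,0.033,0.033,0.033]
}}

```text
clock: 16.85
position: [575.3, -244.8, 238.8]
ee_rot: [0.998, -0.056, 0.001, 0.001]
contact_force: [-3.7, 0.9, 9.4]
gripper_width: 38.2
grasp_force: 62.9
```

Emit:
{"method": "carry_out", "body": {
  "slide": [
    [0,0,0.002],
    [0,0,0.002],
    [0,0,0.002],
    [0,0,0.002]
  ],
  "roll": [0,0,0,0],
  "claw": [0.033,0.033,0.033,0.033]
}}

```text
clock: 17.35
position: [575.3, -244.7, 238.8]
ee_rot: [0.998, -0.055, 0.001, 0.001]
contact_force: [-7.2, 3.2, 18.4]
gripper_width: 38.3
grasp_force: 63.7
```

```bash
python3 t.py; python3 - <<'E'
from h import *
p=get_image("side"); save(p,"s5.png",(220,80,440,340),2.3)
E
```

```text
t 17.35 pos [ 575.3 -244.7  238.8] xang -6.35 tilt [ 0.002  0.001 -1.   ] F [-7.2  3.2 18.4] w 38.3 gf 63.7 gpo 154.70000000000002
```

View pics/s5.png

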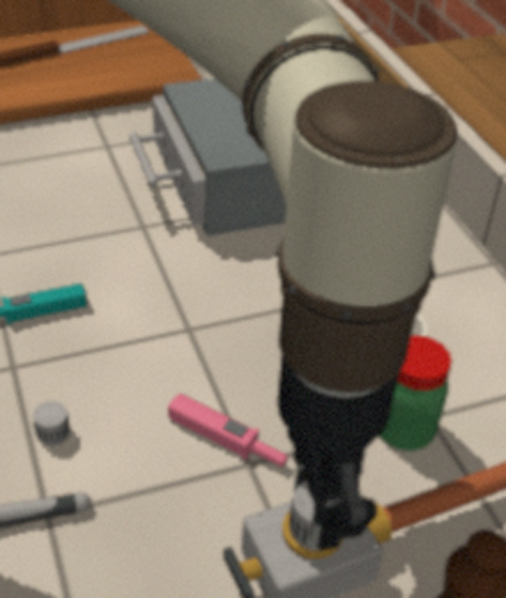

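The cap is down on the flange at about (352,302), and z held still while the force rose to 18 N, so the seal is flat. The drawer is still shut, at about (300,150), so I'm handing the job in.

```bash
python3 -c "from bench import job_done; print(job_done())"
```

```text
the job is handed in; nothing more can be done
None
```

I handed the job in at about 17 s of the 72 s allowed: the lighter is in the shut drawer, and the cap is clicked onto the stud and still held down at about 18 N with the seal squashed flat. The judge's verdict was not shown.

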